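# Back a display card with its angle and hold the spring clip open round both

## Task

Stand the aluminium angle flush against the robot-side face of the display card, its end level with the card's free upright edge. Then pick up the steel spring clip by its handles, squeeze it wide open and bring it over that free edge so that its jaws gape around card and angle leg together, touching neither, its underside raised about 2 cm above the table. Finish while holding it there, squeezed open (do not let go), and leave the tape dispenser, the white carton and the tub alone.

Things in the scene. Friction and masses are not known exactly. Their poses are not given: they have to be found in the camera images.
- stand: Brown display card, fixed upright on the table: 4 mm thick, 200 mm long (local y), 70 mm high. Origin at the middle of its lower edge; x normal to the card (robot-side face at x = -2 mm), z up. A wooden block (64 mm across, 45 mm high) holds it from y = +60 to +110 mm; its free upright edge is at y = -100 mm.
- card_edge (a point): Point on the card's free upright edge, mid-thickness, 40 mm above the table (at [0, -100, 40] mm in the stand's frame); axes as the stand.
- angle_leg (a point): Loose aluminium angle, 120 mm long (local y), 0.25 kg: a foot 45 mm wide, 10 mm thick on the table and an upright leg 8 mm thick, top 48 mm up. This point: mid-leg, 29 mm above the table. Local +x points at the card, z up: the leg's outer face (it goes against the card) is at x = +4 mm, its inner face at -4 mm; the foot runs from +4 to -41 mm. Pushed high up, it tips over.
- angle_near (a point): On the angle's outer face (the one that goes against the card) at its local -y end, 29 mm above the table: when in place it lies at the card's free edge.
- angle_far (a point): Same on the angle's other (+y) end, 120 mm away.
- clip_grip (a point): Where to squeeze the clip (across local y): midway between its two flat handles, 27 mm behind the hinge axis, 20 mm above the clip's underside; axes as clip_pivot. The handle ends are 54 mm apart over all when closed; fully squeezed the handles are parallel, 28 mm over their outer faces, and stop there.
- clip_pivot (a point): Loose steel spring clip, 0.09 kg, lying on its side, hinge upright, 40 mm high. Point on the hinge axis, 20 mm above its underside; local +x out of the jaws, z up. Handles run back to x = -33 mm (shut), -40 (open). Jaws run to x = +58 mm, tips touching when shut; fully open they gape 38 mm at the tips (x about +54 mm), 30 mm or more inside; free space inside from x = +8 mm.
- clip_l (a joint): Opening angle of the clip's left half: 0 shut, 0.35 rad at the stop, fully open; the right half mirrors it. At the handle ends the spring takes about 5 N to start and 9 N fully open.
- tape: Tape dispenser, 130 x 50 mm, 84 mm high, loose bystander; origin under its centre.
- carton: White carton, 50 x 80 x 50 mm high, loose bystander; origin under its centre.
- tub: Clear open tub, 140 x 180 x 70 mm high, loose bystander; origin under its centre.
Mind the look-alikes: they are no part of the job. What is shaped like the part that bears angle_leg but blue or green is not meant.

How it is judged (in metres and radians):
On the way:
1. the angle stands flush against the card, its end level with the free edge, while the clip still lies on the table (x of angle_near in the frame of stand between -0.0045 and 0.001 m and x of angle_far in the frame of stand between -0.0045 and 0.001 m and y of angle_near in the frame of stand between -0.11 and -0.09 m and height (world z) of clip_pivot below 0.026 m), for 0.2 s.
At the end, for the whole second after the job is handed in: Angle upright, both leg ends within 2.5 mm of the card face, end within 10 mm of the card's free edge. Fingers hold the clip at least 0.26 rad open, level and in line within 0.25 rad, middle 31-55 mm above the table, both edges 8 mm or more inside the jaw tips, touching neither, at rest (x of angle_near in the frame of stand between -0.0045 and 0.001 m and x of angle_far in the frame of stand between -0.0045 and 0.001 m and y of angle_near in the frame of stand between -0.11 and -0.09 m and angle between angle_leg's own z axis and vertical below 0.08 rad and value of joint clip_l above 0.26 rad and contact force between the fingers and clip above 4 N and x of card_edge in the frame of clip_pivot between 0.008 and 0.045 m and x of angle_near in the frame of clip_pivot below 0.048 m and y of card_edge in the frame of clip_pivot between -0.016 and 0.016 m and y of angle_near in the frame of clip_pivot between -0.016 and 0.016 m and angle between the x axis of clip_pivot and the y axis of stand, either way round below 0.25 rad and angle between clip_pivot's own z axis and vertical below 0.25 rad and height (world z) of clip_pivot between 0.031 and 0.055 m and contact force between clip and stand below 0.3 N and contact force between clip and angle below 0.3 N and linear speed of clip below 0.03 m/s); the arm keeps its last pose, push and grip.
It fails at once if a bystander is pushed more than 25 mm (distance of any of tape, carton, tub from where it was at the start of the episode above 0.025 m).
It also fails if it takes over 58 s, if anything falls off the work surface, if the arm or the gripper's body presses on something with over 40 N, if the wrist force passes 120 N, or if a joint passes its speed limit or range.

## Robot

A 6-joint arm with a two-finger parallel gripper is mounted at the origin on the work surface. World frame = base frame: x ahead of the robot, y to its left, z up, the work surface at z = 0. Lengths are in m, angles in degrees, forces in N, time in s.
With the tool pointing down it reaches from about 0.375 to 0.9 m from the base axis. Payload 3.1 kg.
Tool frame: the origin (TCP) lies at the centre of the arm's flange, where the gripper is bolted on; the fingertips stand 182 mm ahead of it and the grasp point (between the pads) lies bot.grip_point_offset ahead of it (bot.grip_point_offset is the distance from the TCP to the grasp point, in m); x points along the fingers, z is the direction in which the jaws open and shut, and the axes are right-handed (so a half turn about x gives the same grasp; the last joint's range is limited). The gripper opens to 87 mm and grips with 3 to 60 N. Pads are 19 mm wide; open, the fingers measure 117 mm over their backs; the gripper's body (75 mm by 190 mm) begins 51 mm behind the grasp point.
Start: joints at [-85.629, 30.224, 82.088, -0, 67.689, -10.227], TCP at [0.158, -0.605, 0.405] pointing down, gripper open.
Joint ranges: [-176.69, 176.69], [-43.24, 126.21], [12.49, 139.97], [-82, 262], [0, 151.66], [-163.58, 163.58]. Speed limits (degrees/s): [159.86, 159.86, 180, 180, 180, 180].

## Interface

Orientations are given as a 3x3 rotation matrix whose columns are the frame's x, y, z axes.
In Python, from rig import bot gives the robot as it stands.
- The arm moves only by the tool step_arm, never from a script. Its argument "motion" is a list that holds one entry, the list of rows, each a list of 7 numbers: the turn, a rotation vector about the world's x, y, z in degrees, then the shift along the world's x, y, z in mm, then the finger opening in mm, from 0 to 87. A call has 1 to 12 rows; each row is the pose to reach, as a shift and turn from the pose commanded when the call began; what a row does not reach only later rows make up. A row lasts 1/12 s, in which the tool goes at most 41.7 mm and 7.16 degrees, less where a joint would pass 70% of its speed; a pose out of reach is approached as far as the arm can. A call with a gripper value outside its range is refused whole. The fingers move at their own pace and stop on an object; the grip force is fixed at half the most. Time passes only in rows, so rows that repeat a pose let the fingers close. It gives the time, the measured TCP pose, the force and the opening at its end, in the units of the state.
- bot.read_state(): the state, without advancing time (a new reading comes with each control period).
- bot.capture(name): name is "scene" or "top" or "wrist"; returns a dict with "frame" (400x640x3 uint8, red, green, blue), "range_z" (400x640 float32, m along the optical axis (not along the pixel's ray), 0 where there is no reading), "fx", "fy", "cx", "cy" (pixels), "cam_to_world" (4x4, takes a point from camera to world coordinates). Camera axes: x right, y down, z forward; pixel columns grow to the right and rows downward; lengths in m; the calibration is good to about 2 mm. A picture is of the moment at which its call begins.
- bot.hand_in(): hands the job in, once; it reports no verdict.
The state is a dict: "time_s": time; "joint_positions": joint angles; "qvel": joint speeds; "tau": joint torques, N m; "position": TCP position; "tcp_rot": TCP orientation; "force": force on the tool from outside, world axes, zero at the start; "moment": the same for the moment, N m; "opening": opening from 0.0 (shut) to 1.0 (fully open).
Only numpy, scipy, OpenCV 4.12 (cv2) and the standard library are available. Lean on these libraries where they do the work, as an engineer would, in place of code of your own. Each camera call takes 0.05 s, during which the arm holds its last target.

## Working session

There is one attempt and no reset: what is moved stays moved. The work goes in short steps, Python scripts to look and compute and a tool call to move; the robot and the scene stay as the last step left them, time stands still between calls to the robot, and variables do not carry over. Pictures are saved under pics/ and viewed, and the job is handed in when it is done.

Besides the shell and the picture viewer there is one more tool, called after "Emit:" by a JSON object that holds its "method" and its "body", one argument or row to a line. step_arm: Moves the arm, as the interface text tells. Its arguments: {"type":"object","properties":{"motion":{"type":"array"}},"required":["motion"]}

```bash
ls; mkdir -p pics
python3 - <<'E'
from rig import bot
import cv2,numpy as np
print(bot.grip_point_offset); s=bot.read_state(); print(s)
for n in ["scene","top","wrist"]:
    c=bot.capture(n); cv2.imwrite(f"pics/{n}0.png",c["frame"][:,:,::-1]); np.savez(f"{n}0.npz",**c); print(n,c["fx"],c["cx"],c["cy"],c["cam_to_world"].round(3).tolist())
E
```

```text
pics
0.1635
{'time_s': 0.0, 'joint_positions': array([-8.56290354e+01,  3.02779124e+01,  8.21548490e+01, -1.07290526e-03,
        6.76885188e+01, -1.02279736e+01]), 'qvel': array([-0.00934451,  0.00143367, -0.07659426,  0.04880597,  0.0112203 ,
        0.06837915]), 'tau': array([-1.84284501e-03, -4.40039492e+01, -1.76592672e+01,  6.30708318e-02,
        5.81004610e-02, -1.56104475e-04]), 'position': array([ 0.15752548, -0.60447694,  0.40379105]), 'tcp_rot': array([[-1.78597883e-04,  9.67712077e-01,  2.52058136e-01],
       [ 2.10926023e-03,  2.52057944e-01, -9.67709845e-01],
       [-9.99997760e-01,  3.58825273e-04, -2.08617362e-03]]), 'force': array([-1.39232346, -0.11977008, -0.75845119]), 'moment': array([ 0.0216682 , -0.01822328,  0.01220339]), 'opening': 0.9974510954393008}
scene 397.2048836115648 317.0271910456341 200.5886932389798 [[-0.842, 0.273, -0.466, 1.187], [0.539, 0.451, -0.711, 0.961], [0.016, -0.85, -0.527, 0.748], [0.0, 0.0, 0.0, 1.0]]
top 382.6021952693834 318.11030172555047 200.18465357170618 [[-0.028, -0.99, 0.137, 0.43], [-1.0, 0.027, -0.007, 0.009], [0.003, -0.137, -0.991, 1.084], [0.0, 0.0, 0.0, 1.0]]
wrist 316.59294929383987 321.00174209866907 201.25823551599942 [[0.251, -0.937, -0.241, 0.224], [-0.968, -0.244, -0.06, -0.587], [-0.002, 0.249, -0.969, 0.384], [0.0, 0.0, 0.0, 1.0]]
```

View pics/top0.png

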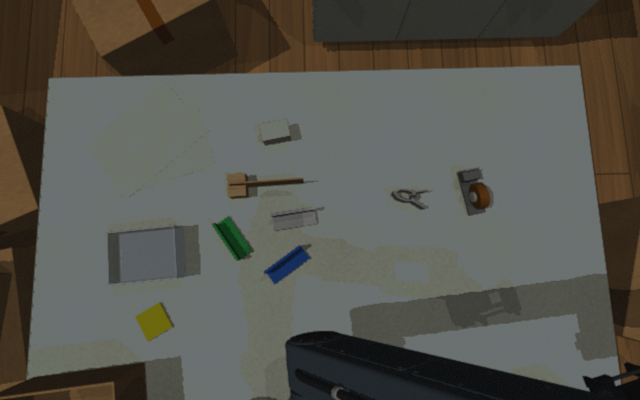

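View pics/scene0.png

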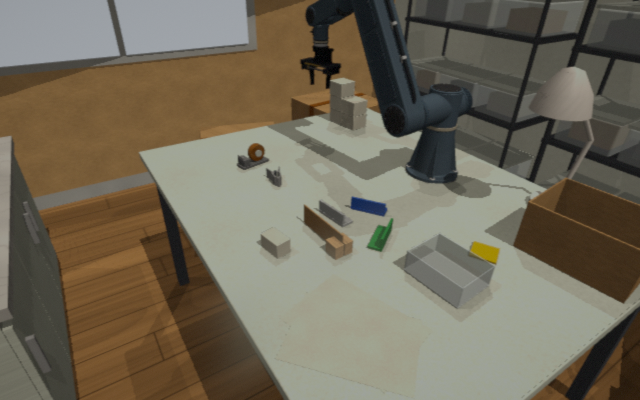

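```bash
cat > h.py <<'E'
import numpy as np,cv2
from rig import bot
def grab(n,tag):
    c=bot.capture(n); np.savez(f"{tag}.npz",**c); return c
def load(tag):
    d=np.load(f"{tag}.npz"); return {k:d[k] for k in d.files}
def cloud(c):
    z=c["range_z"].astype(float); v,u=np.indices(z.shape)
    P=np.stack([(u-c["cx"])/c["fx"]*z,(v-c["cy"])/c["fy"]*z,z],-1)
    T=c["cam_to_world"]; W=P@T[:3,:3].T+T[:3,3]; W[z<=0]=np.nan; return W
def crop(c,u0,v0,u1,v1,k,name):
    cv2.imwrite(f"pics/{name}.png",cv2.resize(c["frame"][v0:v1,u0:u1,::-1],None,fx=k,fy=k,interpolation=cv2.INTER_NEAREST))
def proj(c,p):
    T=np.linalg.inv(c["cam_to_world"]); q=T[:3,:3]@np.asarray(p)+T[:3,3]; return c["fx"]*q[0]/q[2]+c["cx"],c["fy"]*q[1]/q[2]+c["cy"]
def onz(c,u,v,z):
    T=c["cam_to_world"]; d=T[:3,:3]@np.array([(u-c["cx"])/c["fx"],(v-c["cy"])/c["fy"],1]); o=T[:3,3]; return o+d*(z-o[2])/d[2]
E
python3 - <<'E'
from h import *
c=load("top0"); crop(c,210,100,510,280,2,"t1"); crop(c,380,170,440,220,12,"t2"); crop(c,220,165,330,235,7,"t3")
W=cloud(c)
for (u,v) in [(275,250),(420,150),(350,220),(200,280),(408,198)]: print(u,v,W[v,u].round(4))
np.set_printoptions(linewidth=250)
print((W[186:212,388:434,2]*1000).round(0).astype(int)[:, ::1])
E
```

```text
275 250 [ 0.4419  0.1271 -0.0015]
420 150 [ 0.7196 -0.2996 -0.0016]
350 220 [ 0.5207 -0.0872 -0.0023]
200 280 [ 0.3649  0.337  -0.003 ]
408 198 [ 0.5786 -0.2549  0.0026]
[[-1 -1  0 ... -2  0 -4]
 [-3 -3  2 ... -6  0 -1]
 [-3 -2 -1 ... -1  0 -1]
 ...
 [-1 -4 -1 ... -4 -1  0]
 [-1 -1  0 ... -2 -1 -3]
 [-4 -1  1 ...  1 -3 -3]]<stdin>:6: RuntimeWarning: invalid value encountered in cast
```

View pics/t2.png

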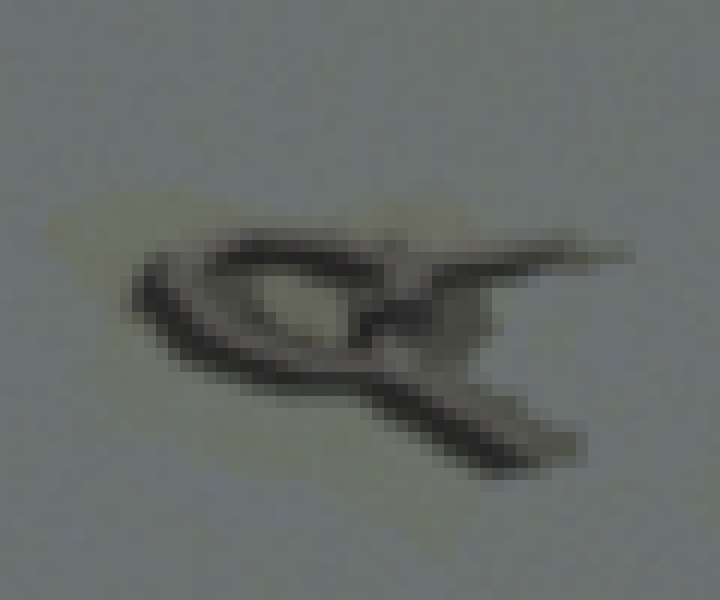

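View pics/t3.png

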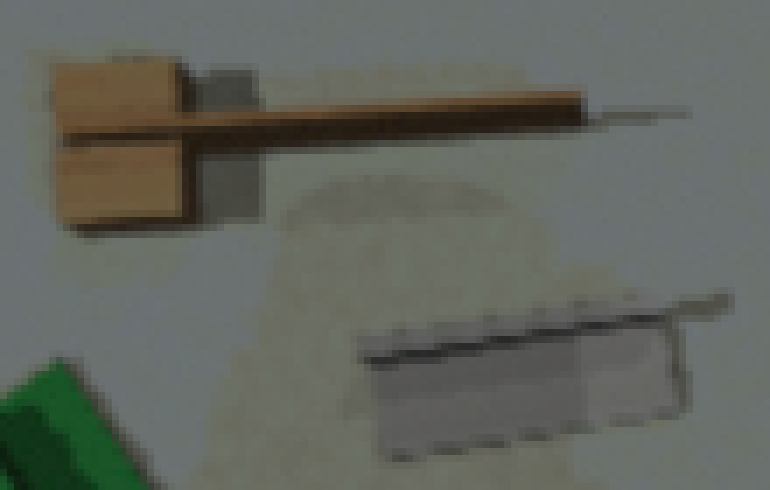

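```bash
ls pics
```

```text
scene0.png
t1.png
t2.png
t3.png
top0.png
wrist0.png
```

Run:
```python
from h import *
c=load("top0")
f=lambda u,v,z:print((u,v,z),onz(c,u,v,z)[:2].round(4))
k=lambda x,y,z:f(220+x/7,165+y/7,z)
print("card far/near top");k(60,137,.07);k(583,95,.07);k(583,100,.07)
print("block corners z45");k(53,63,.045);k(180,63,.045);k(60,218,.045);k(183,215,.045)
print("angle leg top outer edge z48");k(358,342,.048);k(672,298,.048);print("inner");k(362,362,.048);k(672,318,.048)
print("foot z10");k(385,460,.01);k(688,412,.01)
m=lambda x,y,z:f(380+x/12,170+y/12,z)
print("clip z40: tip");m(150,275,.04);print("hinge");m(400,305,.04);print("handles");m(570,245,.04);m(575,440,.04)
for t in ["tape","carton"]:pass
f(475,192,.05);f(275,131,.05)
```

```text
card far/near top
(228.57142857142858, 184.57142857142858, 0.07) [0.6191 0.2419]
(303.2857142857143, 178.57142857142858, 0.07) [0.63   0.0408]
(303.2857142857143, 179.28571428571428, 0.07) [0.628  0.0408]
block corners z45
(227.57142857142858, 174.0, 0.045) [0.6535 0.2505]
(245.71428571428572, 174.0, 0.045) [0.6521 0.2004]
(228.57142857142858, 196.14285714285714, 0.045) [0.5915 0.2475]
(246.14285714285714, 195.71428571428572, 0.045) [0.5913 0.1993]
angle leg top outer edge z48
(271.14285714285717, 213.85714285714286, 0.048) [0.5391 0.131 ]
(316.0, 207.57142857142856, 0.048) [0.5529 0.0086]
inner
(271.7142857142857, 216.71428571428572, 0.048) [0.5313 0.1295]
(316.0, 210.42857142857144, 0.048) [0.5451 0.0088]
foot z10
(275.0, 230.71428571428572, 0.01) [0.4954 0.1252]
(318.2857142857143, 223.85714285714286, 0.01) [0.5112 0.0034]
clip z40: tip
(392.5, 192.91666666666666, 0.04) [ 0.5888 -0.2038]
hinge
(413.3333333333333, 195.41666666666666, 0.04) [ 0.5803 -0.261 ]
handles
(427.5, 190.41666666666666, 0.04) [ 0.5931 -0.3011]
(427.9166666666667, 206.66666666666666, 0.04) [ 0.5479 -0.2992]
(475, 192, 0.05) [ 0.5836 -0.428 ]
(275, 131, 0.05) [0.7715 0.1174]
```

View pics/t1.png

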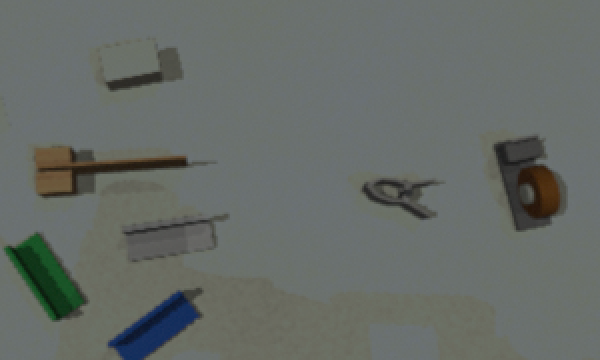

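Emit:
{"method": "step_arm", "body": {
  "motion": [
    [[0, 0, 82, 402, 405, 0, 87], [0, 0, 82, 402, 405, 0, 87], [0, 0, 82, 402, 405, 0, 87], [0, 0, 82, 402, 405, 0, 87], [0, 0, 82, 402, 405, 0, 87], [0, 0, 82, 402, 405, 0, 87], [0, 0, 82, 402, 405, 0, 87], [0, 0, 82, 402, 405, 0, 87], [0, 0, 82, 402, 405, 0, 87], [0, 0, 82, 402, 405, 0, 87], [0, 0, 82, 402, 405, 0, 87], [0, 0, 82, 402, 405, 0, 87]]
  ]
}}

```text
time_s: 1.15
position: [0.5109, -0.2481, 0.4046]
tcp_rot: [[-0.0, -0.12, 0.993], [0.0, 0.993, 0.12], [-1.0, 0.0, -0.0]]
force: [0.1, -1.1, 1.0]
opening: 0.996
```

Run:
```python
from h import *
c=grab("wrist","w1"); cv2.imwrite("pics/w1.png",c["frame"][:,:,::-1]); print(c["cam_to_world"].round(4).tolist())
print(bot.read_state()["position"])
```

```text
[[0.9928, 0.1155, 0.0303, 0.5035], [0.1194, -0.9616, -0.2473, -0.18], [0.0006, 0.2492, -0.9685, 0.3848], [0.0, 0.0, 0.0, 1.0]]
[ 0.51502    -0.24295394  0.40478952]
```

View pics/w1.png

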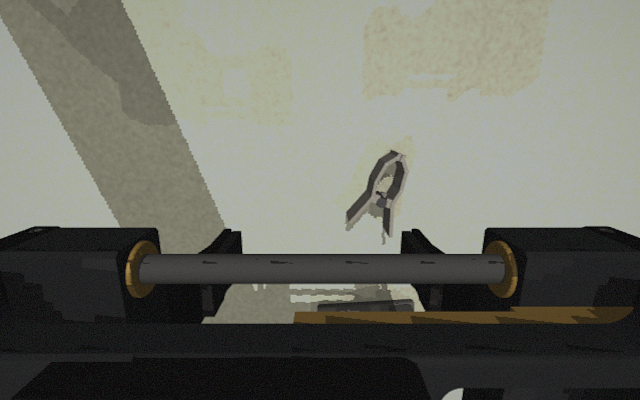

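Emit:
{"method": "step_arm", "body": {
  "motion": [
    [[0, 0, 0, 55, 265, 0, 87], [0, 0, 0, 55, 265, 0, 87], [0, 0, 0, 55, 265, 0, 87], [0, 0, 0, 55, 265, 0, 87], [0, 0, 0, 55, 265, 0, 87], [0, 0, 0, 55, 265, 0, 87], [0, 0, 0, 55, 265, 0, 87], [0, 0, 0, 55, 265, 0, 87], [0, 0, 0, 55, 265, 0, 87]]
  ]
}}

```text
time_s: 1.95
position: [0.5647, 0.0161, 0.4045]
tcp_rot: [[-0.001, -0.118, 0.993], [-0.0, 0.993, 0.118], [-1.0, -0.0, -0.001]]
force: [-0.5, -0.5, 0.8]
opening: 1.003
```

Run:
```python
from h import *
c=grab("wrist","w2"); cv2.imwrite("pics/w2.png",c["frame"][:,:,::-1])
print(bot.read_state()["position"],bot.read_state()["joint_positions"].round(1))
crop(load("w1"),330,130,430,250,6,"w1c")
```

```text
[0.56465148 0.014997   0.40451344] [ -9.8  25.6  90.9  -0.   63.6 -16.4]
```

View pics/w2.png

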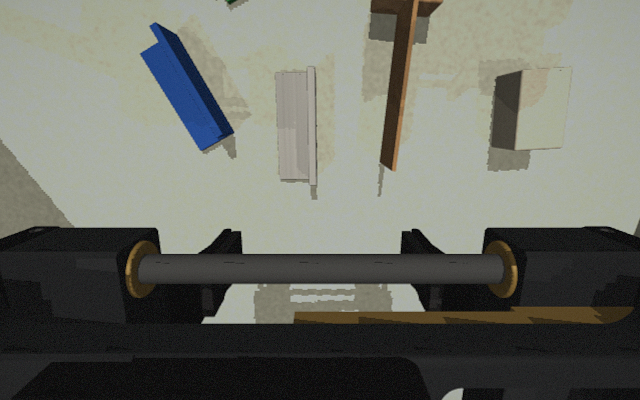

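View pics/w1c.png

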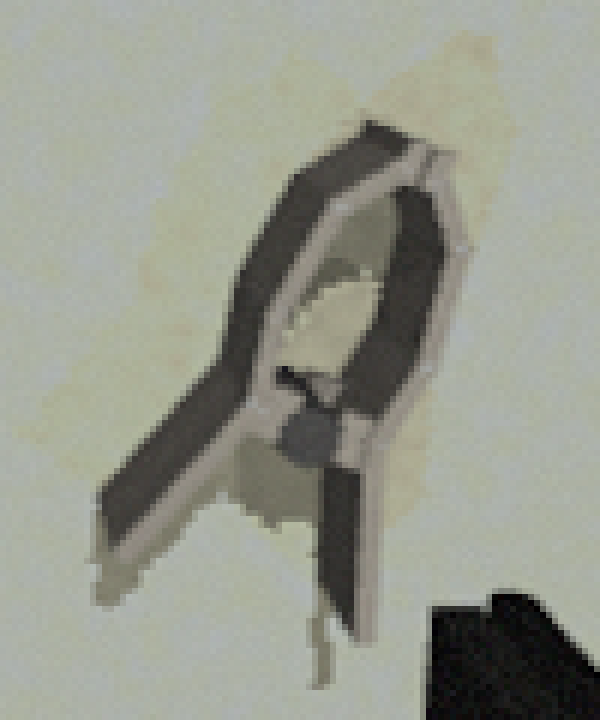

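Run:
```python
from h import *
c=load("w2"); crop(c,270,60,420,180,5,"w2c")
c=load("w1")
f=lambda x,y,z:print((x,y),onz(c,330+x/6,130+y/6,z)[:2].round(4))
print("tip");f(428,150,.04);print("hinge");f(312,440,.04);print("handles");f(113,560,.04);f(367,642,.04)
```

```text
tip
(428, 150) [ 0.5945 -0.2063]
hinge
(312, 440) [ 0.5828 -0.2623]
handles
(113, 560) [ 0.549  -0.2902]
(367, 642) [ 0.6    -0.3008]
```

View pics/w2c.png

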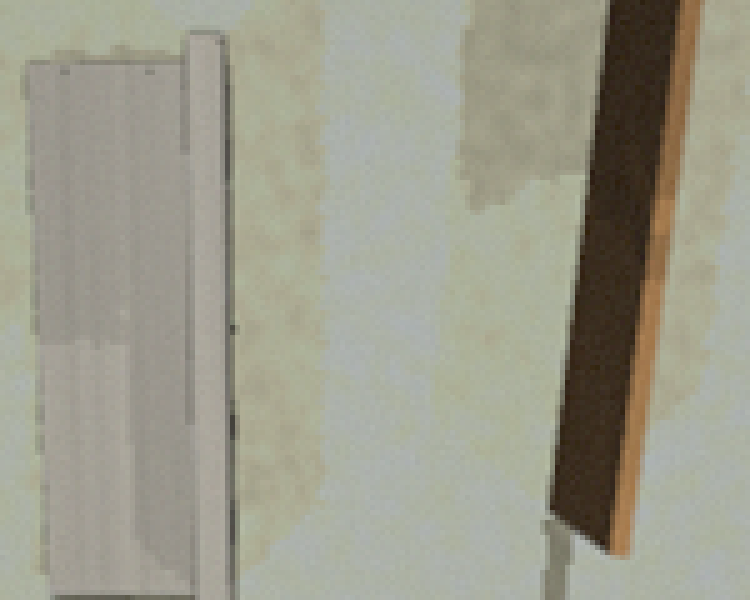

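Run:
```python
from h import *
c=load("w2"); crop(c,270,140,420,215,5,"w2d")
f=lambda x,y,z:print((x,y),onz(c,270+x/5,60+y/5,z)[:2].round(4))
print("card bottom face");f(549,515,.0);f(605,0,.0);print("card top face");f(612,552,.07);f(681,0,.07)
print("leg top outer/inner, far end");f(226,33,.048);f(190,33,.048)
print("foot far corner");f(27,62,.01)
```

```text
card bottom face
(549, 515) [0.6346 0.0418]
(605, 0) [0.6282 0.1579]
card top face
(612, 552) [0.6343 0.0437]
(681, 0) [0.6292 0.1462]
leg top outer/inner, far end
(226, 33) [0.5459 0.134 ]
(190, 33) [0.5388 0.1332]
foot far corner
(27, 62) [0.5015 0.1285]
```

View pics/w2d.png

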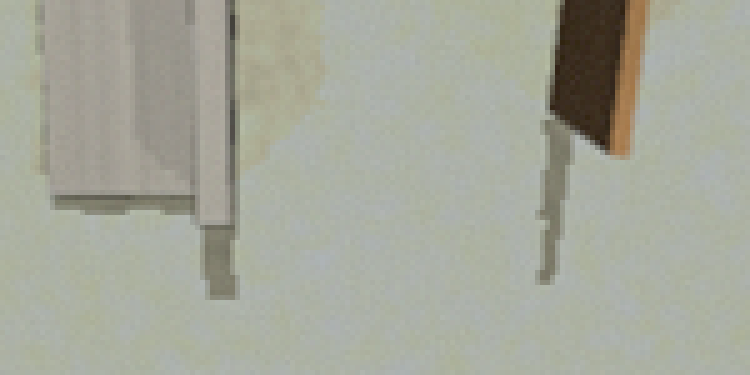

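Run:
```python
from h import *
c=load("w2")
o=onz(c,270+233/5,140+223/5,.048);i=onz(c,270+197/5,140+223/5,.048);F=onz(c,270+226/5,60+33/5,.048)
print(o,i,F,np.linalg.norm(F-o),np.degrees(np.arctan2(-(F-o)[0],(F-o)[1])))
A=np.array([.6346,.0418]);B=np.array([.6282,.1579]);print(np.degrees(np.arctan2(-(B-A)[0],(B-A)[1])))
A=np.array([.6343,.0437]);B=np.array([.6292,.1462]);print(np.degrees(np.arctan2(-(B-A)[0],(B-A)[1])))
s=bot.read_state();R=s["tcp_rot"];print(s["position"]+R[:,0]*.1635, np.degrees(np.arctan2(R[1,2],R[0,2])))
```

```text
[0.56075287 0.01594441 0.048     ] [0.55300605 0.01503246 0.048     ] [0.54587152 0.1339857  0.048     ] 0.11897563334556037 7.185313910838801
3.1552302732879873
2.848465325770503
[0.5645461  0.01489169 0.24101351] 6.6511510725238665
```

Emit:
{"method": "step_arm", "body": {
  "motion": [
    [[0, 0, 0.5, -15, 59, -40, 50], [0, 0, 0.5, -15, 59, -80, 50], [0, 0, 0.5, -15, 59, -120, 50], [0, 0, 0.5, -15, 59, -150, 50], [0, 0, 0.5, -15, 59, -180, 50], [0, 0, 0.5, -15, 59, -195, 50], [0, 0, 0.5, -15, 59, -205, 50], [0, 0, 0.5, -15, 59, -205, 50], [0, 0, 0.5, -15, 59, -205, 50]]
  ]
}}

```text
time_s: 2.75
position: [0.5503, 0.0729, 0.2]
tcp_rot: [[0.0, -0.122, 0.993], [-0.0, 0.993, 0.122], [-1.0, -0.0, 0.0]]
force: [0.4, -0.3, 0.3]
opening: 0.577
```

Run:
```python
from h import *
c=grab("wrist","w3"); cv2.imwrite("pics/w3.png",c["frame"][:,:,::-1])
print(bot.read_state()["position"])
```

```text
[0.55058577 0.07309619 0.20079883]
```

View pics/w3.png

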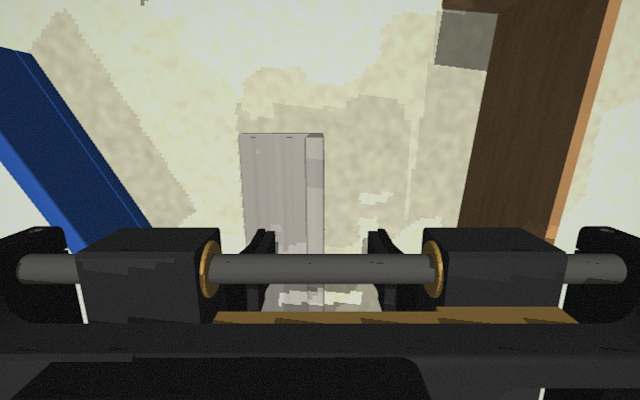

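Emit:
{"method": "step_arm", "body": {
  "motion": [
    [[0, 0, 0, 0, 0, 0, 0], [0, 0, 0, 0, 0, 0, 0], [0, 0, 0, 0, 0, 0, 0], [0, 0, 0, 0, 0, 0, 0], [0, 0, 0, 0, 0, 0, 0], [0, 0, 0, 0, 0, 0, 0], [0, 0, 0, 0, 0, 0, 0]]
  ]
}}

```text
time_s: 3.38
position: [0.5497, 0.0742, 0.1999]
tcp_rot: [[-0.0, -0.124, 0.992], [0.0, 0.992, 0.124], [-1.0, 0.0, -0.0]]
force: [-2.0, 0.6, 0.3]
opening: 0.131
```

Emit:
{"method": "step_arm", "body": {
  "motion": [
    [[0, 0, -0.5, 5, 3, 0, 0], [0, 0, -1, 12, 6, 0, 0], [0, 0, -1.5, 20, 10, 0, 0], [0, 0, -2, 28, 14, 0, 0], [0, 0, -3, 36, 18, 0, 0], [0, 0, -3.5, 44, 22, 0, 0], [0, 0, -4, 50, 25, 0, 0], [0, 0, -4, 53, 27, 0, 0], [0, 0, -4, 53, 27, 0, 0], [0, 0, -4, 53, 27, 0, 0]]
  ]
}}

```text
time_s: 4.22
position: [0.6029, 0.1013, 0.1996]
tcp_rot: [[0.0, -0.054, 0.999], [0.0, 0.999, 0.054], [-1.0, 0.0, 0.0]]
force: [-0.3, 0.0, -2.6]
opening: 0.086
```

Run:
```python
from h import *
c=grab("wrist","w4"); cv2.imwrite("pics/w4.png",c["frame"][:,:,::-1])
c=grab("top","t4"); crop(c,220,150,340,240,6,"t4")
print(bot.read_state()["position"])
```

```text
[0.60246124 0.10102213 0.19963914]
```

View pics/w4.png

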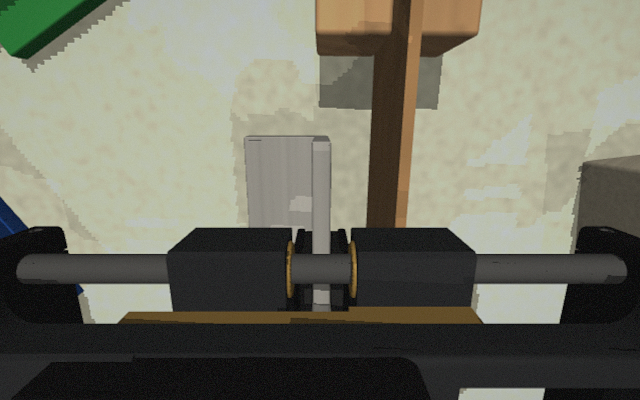

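Run:
```python
from h import *
c=load("w4"); crop(c,230,90,430,240,4,"w4c")
```

```text
(no output)
```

View pics/w4c.png

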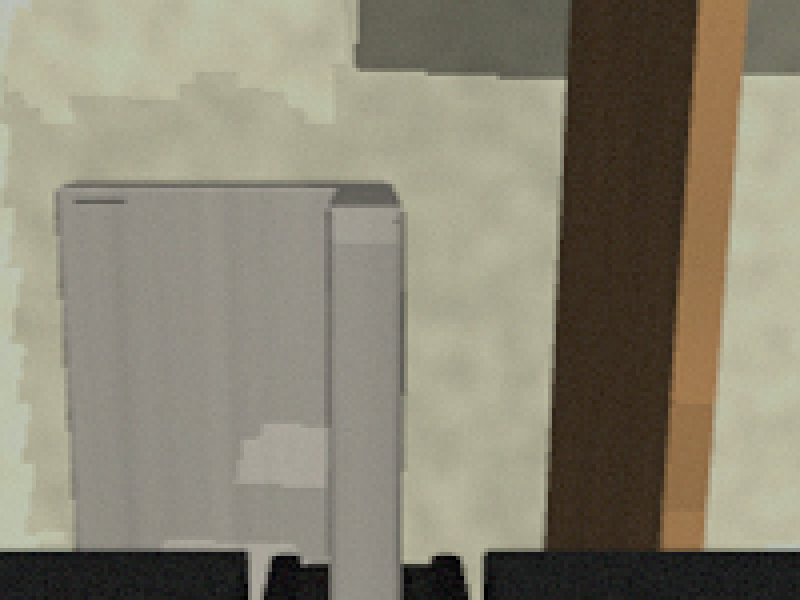

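View pics/t4.png

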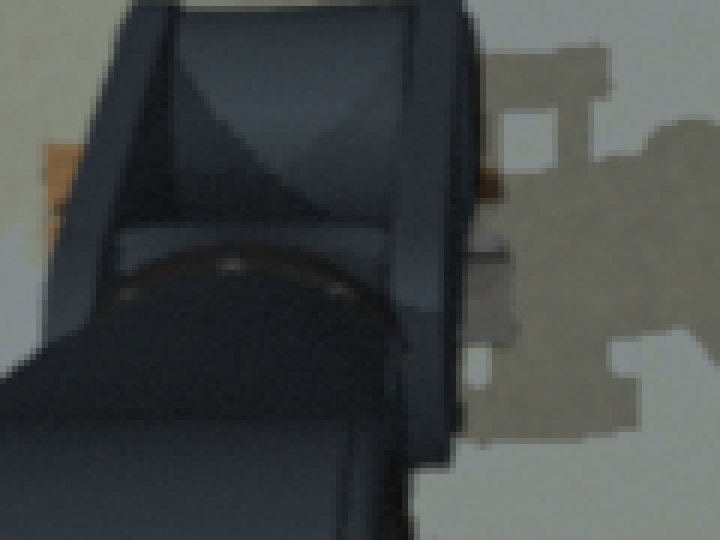

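Run:
```python
from h import *
c=load("w4")
def L(p,q,z):
    a,b=[onz(c,230+x/4,90+y/4,z)[:2] for x,y in(p,q)]; d=a-b; print(a.round(4),b.round(4),np.degrees(np.arctan2(-d[0],d[1])).round(2)); return a,b
L((400,207),(402,550),.048);L((563,120),(547,548),0);L((697,0),(661,548),.07);L((330,207),(331,550),.048);L((740,80),(705,548),.07)
```

```text
[0.6043 0.1612] [0.6068 0.1242] 3.82
[0.6276 0.1711] [0.6309 0.1091] 3.11
[0.627  0.1807] [0.6293 0.1333] 2.86
[0.5972 0.1608] [0.599  0.1238] 2.86
[0.6313 0.1746] [0.6333 0.1335] 2.86
```

Emit:
{"method": "step_arm", "body": {
  "motion": [
    [[0, 0, 0, 0, 0, 0, 14], [0, 0, 0, 0, 0, 0, 14], [0, 0, 0, 0, 0, 0, 14], [0, 0, 0, 0, 0, 15, 14], [0, 0, 0, 0, 0, 40, 14], [0, 0, 0, 0, 0, 70, 14], [0, 0, 0, -10, 0, 70, 40], [0, 0, -7, -25, 0, 70, 80], [0, 0, -14, -28, 0, 70, 80], [0, 0, -21, -28, 0, 70, 80], [0, 0, -28, -28, 0, 70, 80], [0, 0, -35, -28, 0, 70, 80]]
  ]
}}

```text
time_s: 5.32
position: [0.5746, 0.101, 0.2702]
tcp_rot: [[0.0, 0.534, 0.846], [-0.0, 0.846, -0.534], [-1.0, 0.0, 0.0]]
force: [-0.1, -0.4, 0.2]
opening: 0.531
```

Emit:
{"method": "step_arm", "body": {
  "motion": [
    [[0, 0, -7, 0, 0, 0, 80], [0, 0, -14, 0, 0, 0, 80], [0, 0, -21, 0, 0, 0, 80], [0, 0, -28, 0, 0, 0, 80], [0, 0, -35, 0, 0, 0, 80], [0, 0, -42, 0, 0, 0, 80], [0, 0, -49, 0, 0, 0, 80], [0, 0, -55, 0, 0, 0, 80], [0, 0, -55, 0, 0, 0, 80], [0, 0, -55, 0, 0, 0, 80]]
  ]
}}

```text
time_s: 6.15
position: [0.5747, 0.101, 0.2699]
tcp_rot: [[0.0, 0.998, 0.057], [-0.0, 0.057, -0.998], [-1.0, 0.0, 0.0]]
force: [-0.3, 0.1, 0.3]
opening: 0.918
```

Run:
```python
from h import *
c=grab("wrist","w5"); cv2.imwrite("pics/w5.png",c["frame"][:,:,::-1])
s=bot.read_state();R=s["tcp_rot"];print(s["position"],np.degrees(np.arctan2(R[1,2],R[0,2])),s["joint_positions"].round(1))
```

```text
[0.5747308  0.10101823 0.26990272] -86.75816276789037 [-1.  37.6 94.5 -0.  47.9 85.8]
```

View pics/w5.png

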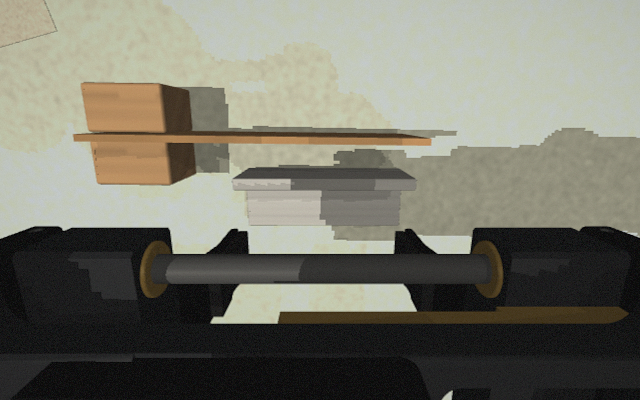

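Emit:
{"method": "step_arm", "body": {
  "motion": [
    [[0, 0, 0, 0, 0, -25, 80], [0, 0, 0, 0, 0, -50, 80], [0, 0, 0, 0, 0, -65, 80], [0, 0, 0, 0, 0, -71, 80], [0, 0, 0, 0, 0, -71, 80], [0, 0, 0, 5, 0, -71, 80], [0, 0, 0, 10, 0.5, -71, 80], [0, 0, 0, 14, 0.7, -71, 80], [0, 0, 0, 18, 1, -71, 80], [0, 0, 0, 22, 1, -71, 80], [0, 0, 0, 26, 1.3, -71, 80], [0, 0, 0, 29, 1.5, -71, 80]]
  ]
}}

```text
time_s: 7.2
position: [0.6042, 0.1026, 0.1991]
tcp_rot: [[0.0, 0.999, 0.054], [0.0, 0.054, -0.999], [-1.0, 0.0, 0.0]]
force: [-1.7, 0.4, 1.7]
opening: 0.919
```

Run:
```python
from h import *
c=grab("wrist","w6"); cv2.imwrite("pics/w6.png",c["frame"][:,:,::-1])
s=bot.read_state();print(s["position"],s["force"])
```

```text
[0.60484855 0.10261197 0.19902537] [-0.65659552  1.02666183  0.87888105]
```

View pics/w6.png

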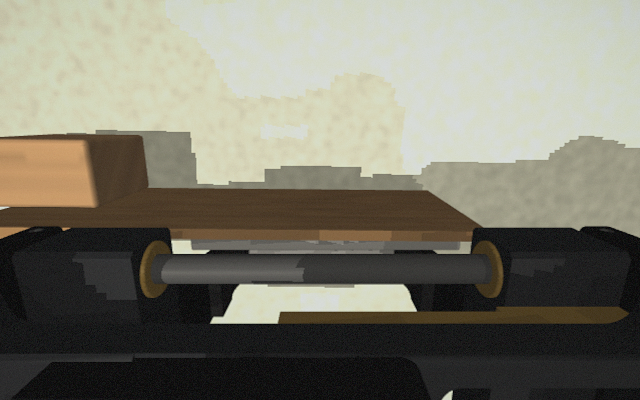

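Emit:
{"method": "step_arm", "body": {
  "motion": [
    [[0, 0, 0, 2, 0, 0, 80], [0, 0, 0, 4, 0, 0, 80], [0, 0, 0, 5, 0, 0, 80], [0, 0, 0, 6, 0, 0, 80], [0, 0, 0, 7, 0, 0, 80], [0, 0, 0, 8, 0, 0, 80]]
  ]
}}

```text
time_s: 7.75
position: [0.6107, 0.1026, 0.1986]
tcp_rot: [[-0.004, 0.999, 0.054], [0.0, 0.054, -0.999], [-1.0, -0.004, -0.0]]
force: [-7.0, -0.1, 4.3]
opening: 0.921
```

Emit:
{"method": "step_arm", "body": {
  "motion": [
    [[0, 0, 0, 1, 0, 0, 80], [0, 0, 0, 1, 0, 0, 80], [0, 0, 0, 1, 0, 0, 80]]
  ]
}}

```text
time_s: 8.0
position: [0.611, 0.1026, 0.1985]
tcp_rot: [[-0.006, 0.999, 0.053], [0.0, 0.053, -0.999], [-1.0, -0.006, -0.0]]
force: [-7.6, -0.7, 4.0]
opening: 0.92
```

Run:
```python
from h import *
c=grab("wrist","w7"); crop(c,140,170,500,300,2,"w7")
s=bot.read_state();print(s["position"],s["force"])
c=grab("scene","s7"); crop(c,280,180,380,270,7,"s7")
```

```text
[0.61099917 0.10258471 0.19850907] [-6.65379098  0.08563463  4.22952612]
```

View pics/w7.png

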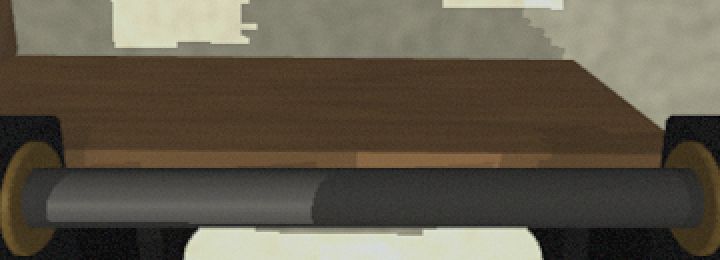

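View pics/s7.png

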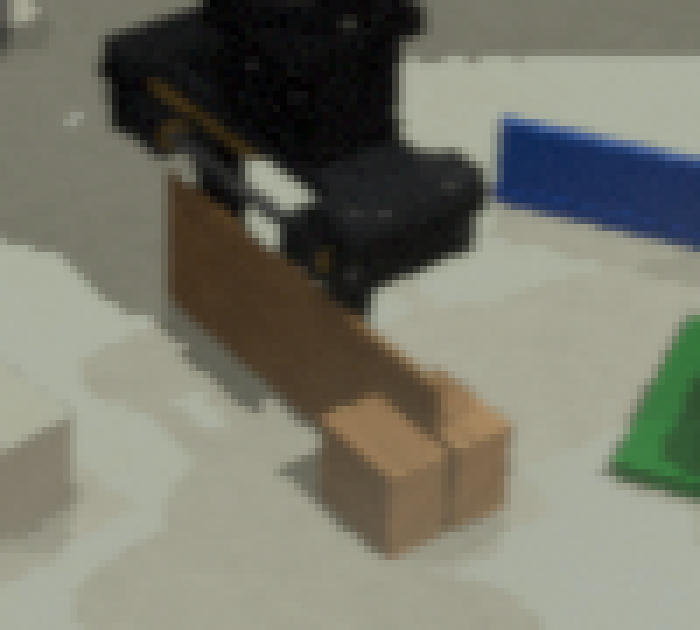

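Emit:
{"method": "step_arm", "body": {
  "motion": [
    [[0, 0, 0, -4, 0, 0, 80], [0, 0, 0, -10, 0, 0, 80], [0, 0, 0, -18, 0, 5, 80], [0, 0, 0, -22, 0, 35, 80], [0, 0, 0, -30, 0, 70, 80], [0, 0, 0, -45, 0, 75, 80], [0, 0, 0, -45, 0, 75, 80], [0, 0, 0, -45, 0, 75, 80]]
  ]
}}

```text
time_s: 8.77
position: [0.5673, 0.1027, 0.2744]
tcp_rot: [[0.001, 0.999, 0.054], [-0.0, 0.054, -0.999], [-1.0, 0.001, 0.0]]
force: [-0.5, 0.2, -0.0]
opening: 0.923
```

Run:
```python
from h import *
c=grab("wrist","w8"); crop(c,60,60,480,250,1.9,"w8")
s=bot.read_state();print(s["position"],s["force"])
crop(c,230,110,450,210,3.6,"w8b")
```

```text
[0.56775714 0.10258641 0.27366668] [-0.00191179  0.27749143  0.06702599]
```

View pics/w8b.png

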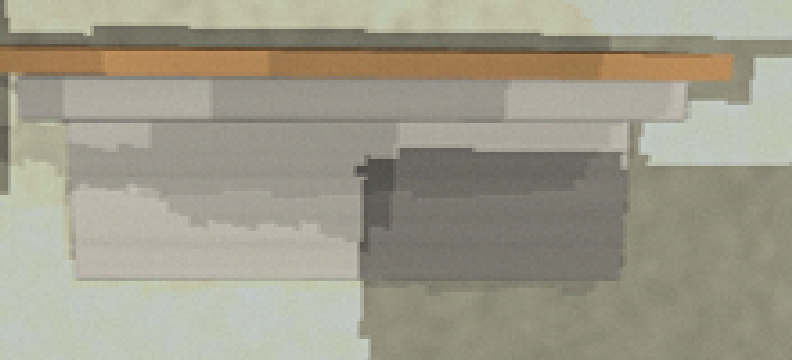

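Run:
```python
from h import *
c=load("w8"); k=3.6
f=lambda x,y,z:onz(c,230+x/k,110+y/k,z)[:2]
n=np.array([.9986,.0523]);
for nm,x,y,z in [("card front R",733,80,.07),("card front L",20,75,.07),("card back R",733,55,.07),("card back L",20,48,.07),("leg inner R",687,119,.048),("leg inner L",18,119,.048),("leg outer R",687,80,.048),("leg outer L",18,78,.048),("foot back R",625,279,.01),("foot back L",77,279,.01),("footnear R",627,152,.01)]:
    p=f(x,y,z);print(nm,p.round(4),(p@n).round(4),(p@[-.0523,.9986]).round(4))
print(c["cam_to_world"][:3,3])
```

```text
card front R [0.6329 0.0425] 0.6342 0.0094
card front L [0.6276 0.1553] 0.6349 0.1223
card back R [0.6367 0.0431] 0.6381 0.0097
card back L [0.6318 0.1553] 0.639 0.122
leg inner R [0.6253 0.0421] 0.6266 0.0093
leg inner L [0.6189 0.1615] 0.6265 0.1289
leg outer R [0.6321 0.043 ] 0.6334 0.0099
leg outer L [0.6261 0.1614] 0.6336 0.1285
foot back R [0.5882 0.0392] 0.5895 0.0084
foot back L [0.5818 0.1591] 0.5893 0.1285
footnear R [0.6158 0.0421] 0.6171 0.0098
[0.6360181  0.10691958 0.25469441]
```

Emit:
{"method": "step_arm", "body": {
  "motion": [
    [[0, 0, 0, 0, -5, 40, 80], [0, 0, 7, 0, -40, 76, 80], [0, 0, 14, 2, -80, 76, 80], [0, 0, 21, 4, -120, 76, 80], [0, 0, 28, 6, -160, 76, 80], [0, 0, 35, 8, -200, 76, 80], [0, 0, 42, 8, -240, 76, 80], [0, 0, 49, 8, -280, 76, 80], [0, 0, 56, 8, -320, 76, 80], [0, 0, 63, 8, -360, 76, 80], [0, 0, 70, 8, -400, 76, 80], [0, 0, 74, 8, -433, 76, 80]]
  ]
}}

```text
time_s: 9.82
position: [0.5758, -0.3334, 0.3479]
tcp_rot: [[-0.001, 0.219, 0.976], [0.001, 0.976, -0.219], [-1.0, 0.0, -0.001]]
force: [0.5, 0.9, 0.4]
opening: 0.922
```

Emit:
{"method": "step_arm", "body": {
  "motion": [
    [[0, 0, 0, 0, 0, 0, 80], [0, 0, 0, 0, 0, 0, 80], [0, 0, 0, 0, 0, 0, 80]]
  ]
}}

```text
time_s: 10.07
position: [0.5756, -0.3306, 0.3479]
tcp_rot: [[-0.002, 0.225, 0.974], [0.002, 0.974, -0.225], [-1.0, 0.002, -0.003]]
force: [-0.6, 0.3, -0.2]
opening: 0.921
```

Run:
```python
from h import *
c=grab("wrist","w9"); cv2.imwrite("pics/w9.png",c["frame"][:,:,::-1])
s=bot.read_state();print(s["position"],s["joint_positions"].round(1));print(proj(c,[.583,-.262,.04]))
u,v=map(int,proj(c,[.583,-.262,.04])); u0=max(u-60,0);v0=max(v-60,0);print(u0,v0); crop(c,u0,v0,u0+120,v0+100,6,"w9c")
```

```text
[ 0.57577162 -0.32959995  0.34829945] [-39.4  36.8  79.1   0.   64.3 -26.5]
(np.float64(311.589029447022), np.float64(120.81428838249451))
251 60
```

View pics/w9.png

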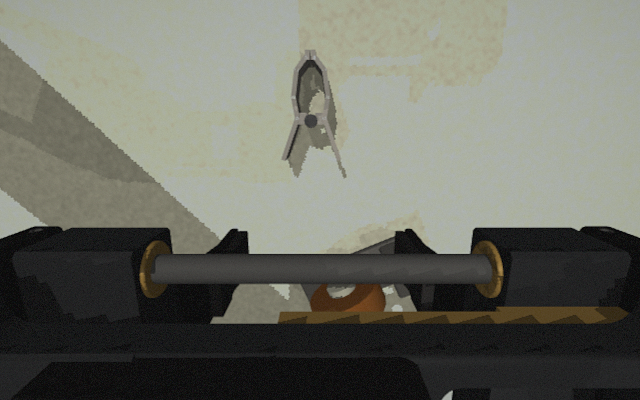

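View pics/w9c.png

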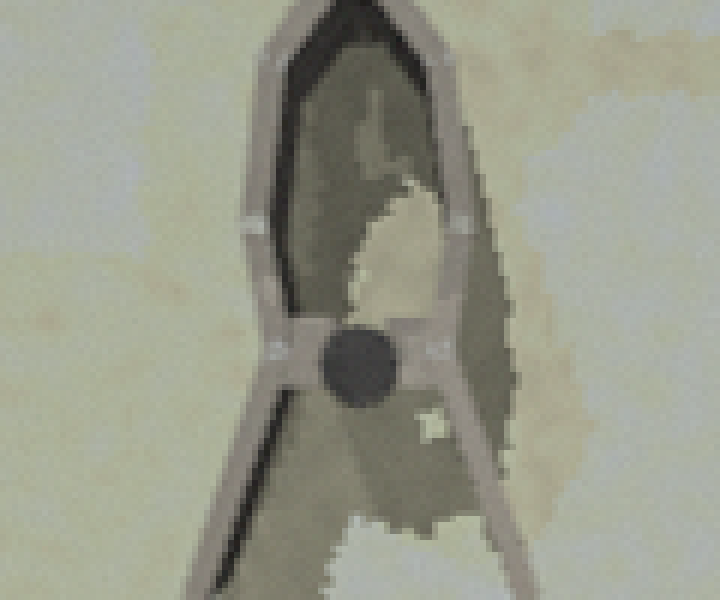

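Run:
```python
from h import *
c=load("w9")
h=onz(c,311,121.3,.041);t=onz(c,310.3,50.5,.04)
print(h,t,np.linalg.norm(t-h),np.degrees(np.arctan2((t-h)[0],(t-h)[1])))
d=(t-h)/np.linalg.norm(t-h);print("grip",h-.027*d)
```

```text
[ 0.58242879 -0.26229175  0.041     ] [ 0.59523595 -0.20622184  0.04      ] 0.057522679337566635 12.866441845581168
grip [ 0.57641736 -0.28860985  0.04146938]
```

Emit:
{"method": "step_arm", "body": {
  "motion": [
    [[0, 0, 0, 0.5, 20, -25, 80], [0, 0, 0, 0.5, 41, -60, 80], [0, 0, 0, 0.5, 41.5, -95, 80], [0, 0, 0, 0.5, 41.5, -125, 80], [0, 0, 0, 0.5, 41.5, -145, 80], [0, 0, 0, 0.5, 41.5, -155, 80], [0, 0, 0, 0.5, 41.5, -159, 80], [0, 0, 0, 0.5, 41.5, -159, 80], [0, 0, 0, 0.5, 41.5, -159, 80]]
  ]
}}

```text
time_s: 10.87
position: [0.577, -0.2888, 0.1919]
tcp_rot: [[0.002, 0.223, 0.975], [-0.001, 0.975, -0.223], [-1.0, -0.001, 0.002]]
force: [-0.4, -0.6, 0.3]
opening: 0.916
```

Run:
```python
from h import *
c=grab("wrist","w10"); cv2.imwrite("pics/w10.png",c["frame"][:,:,::-1])
s=bot.read_state();print(s["position"],s["force"])
```

```text
[ 0.57702701 -0.28905205  0.19239754] [0.28248235 0.06203555 0.58966906]
```

View pics/w10.png

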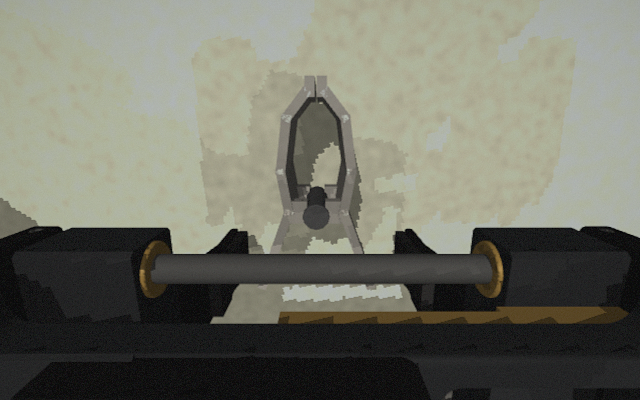

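Emit:
{"method": "step_arm", "body": {
  "motion": [
    [[0, 0, 0, 0, 0, -4, 80], [0, 0, 0, 0, 0, -4, 60], [0, 0, 0, 0, 0, -4, 45], [0, 0, 0, 0, 0, -4, 35], [0, 0, 0, 0, 0, -4, 20], [0, 0, 0, 0, 0, -4, 20], [0, 0, 0, 0, 0, -4, 20], [0, 0, 0, 0, 0, -4, 20], [0, 0, 0, 0, 0, -4, 20], [0, 0, 0, 0, 0, -4, 20]]
  ]
}}

```text
time_s: 11.75
position: [0.5763, -0.2891, 0.1869]
tcp_rot: [[-0.0, 0.223, 0.975], [-0.0, 0.975, -0.223], [-1.0, -0.0, 0.0]]
force: [-1.1, -0.6, 2.9]
opening: 0.32
```

Run:
```python
from h import *
c=grab("wrist","w11"); cv2.imwrite("pics/w11.png",c["frame"][:,:,::-1])
s=bot.read_state();print(s["position"],s["force"],s["opening"]*87)
```

```text
[ 0.57622132 -0.28906062  0.18699071] [-1.22825411 -0.44455954  2.56159494] 26.850701849789214
```

View pics/w11.png

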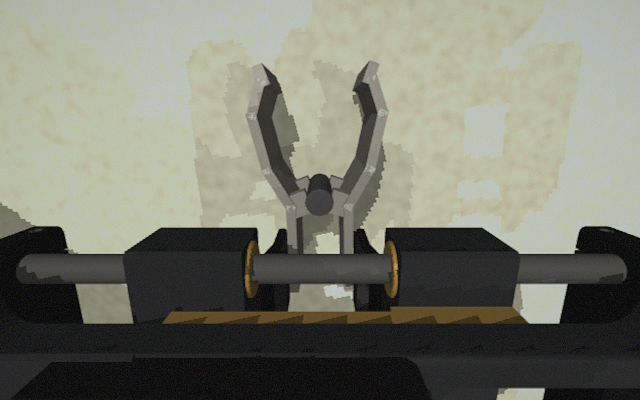

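Run:
```python
from h import *
for tag,uv in [("w10",(316,217)),("w11",(320,201))]:
    c=load(tag); print(tag,onz(c,*uv,.042))
c=load("w11"); crop(c,230,50,410,240,4,"w11c")
W=cloud(c); print(W[198:206,318:322,2].round(3)); print(W[201,320])
```

```text
w10 [ 0.58210797 -0.26103648  0.042     ]
w11 [ 0.58469993 -0.25345494  0.042     ]
[[0.04  0.04  0.041 0.041]
 [0.04  0.04  0.041 0.039]
 [0.04  0.04  0.04  0.04 ]
 [0.04  0.039 0.04  0.041]
 [0.041 0.04  0.039 0.04 ]
 [0.04  0.04  0.04  0.041]
 [0.041 0.041 0.04  0.039]
 [0.04  0.039 0.041 0.04 ]]
[ 0.5845861  -0.25392845  0.04010224]
```

View pics/w11c.png

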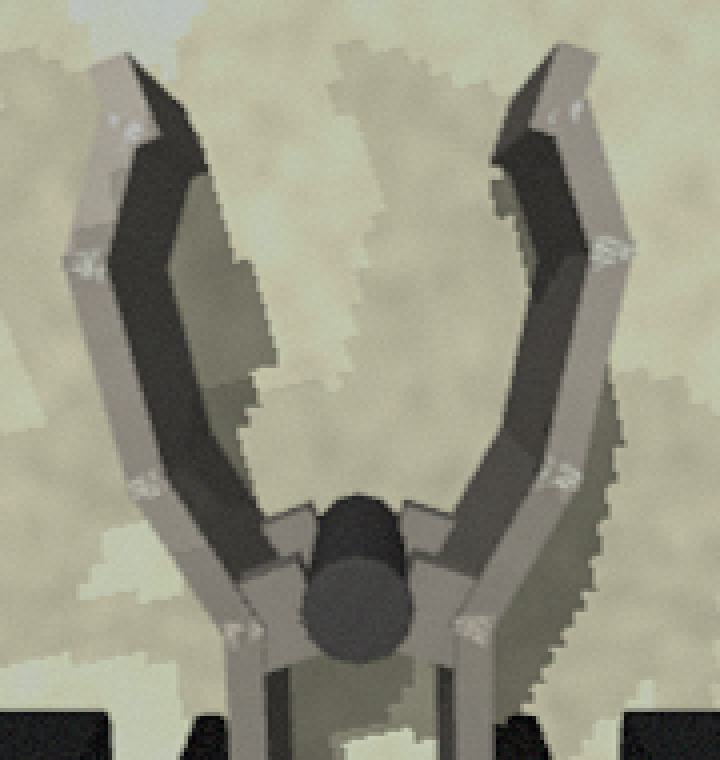

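Run:
```python
from h import *
c=load("w11"); f=lambda x,y,z=.04:onz(c,230+x/4,50+y/4,z)
a,b,h=f(128,53),f(558,43),f(357,608)
m=(a+b)/2;d=m-h;print(a,b,h,"gape",np.linalg.norm(a-b),"len",np.linalg.norm(d),"heading cw from +y",np.degrees(np.arctan2(d[0],d[1])))
s=bot.read_state();R=s["tcp_rot"];p=s["position"];print("tool frame hinge",R.T@(h-p),"tipmid",R.T@(m-p), np.degrees(np.arctan2(R[0,1],R[1,1])))
```

```text
[ 0.5754206  -0.19746578  0.04      ] [ 0.61463268 -0.20558287  0.04      ] [ 0.58418057 -0.25430156  0.04      ] gape 0.040043407046541496 len 0.05388017887880565 heading cw from +y 11.612988928331982
tool frame hinge [1.46981995e-01 3.56945933e-02 2.59220852e-05] tipmid [ 0.14696902  0.08956135 -0.00117674] 12.891995127436108
```

Emit:
{"method": "step_arm", "body": {
  "motion": [
    [[0, 0, 0, 0, 0, 5, 10], [0, 0, 0, 0, 0, 12, 10], [0, 0, 0, 0, 0, 20, 10], [0, 0, 2, 8, 15, 22, 10], [0, 0, 4, 15, 38, 22, 10], [0, 0, 6, 24, 65, 22, 10], [0, 0, 8, 34, 95, 22, 10], [0, 0, 10, 44, 125, 22, 10], [0, 0, 12, 52, 155, 22, 10], [0, 0, 14, 58, 180, 22, 10], [0, 0, 14.5, 61, 194, 22, 10], [0, 0, 14.5, 61, 198, 22, 10]]
  ]
}}

```text
time_s: 12.8
position: [0.6377, -0.0882, 0.2093]
tcp_rot: [[0.001, -0.031, 1.0], [0.0, 1.0, 0.031], [-1.0, 0.0, 0.001]]
force: [-0.4, 0.0, -0.5]
opening: 0.31
```

Emit:
{"method": "step_arm", "body": {
  "motion": [
    [[0, 0, 0, 0, 0, 0, 10], [0, 0, 0, 0, 0, 0, 10]]
  ]
}}

```text
time_s: 12.97
position: [0.6372, -0.0918, 0.209]
tcp_rot: [[0.0, -0.027, 1.0], [-0.001, 1.0, 0.027], [-1.0, -0.001, 0.0]]
force: [-0.2, -0.8, -0.7]
opening: 0.309
```

Run:
```python
from h import *
c=grab("wrist","w12"); cv2.imwrite("pics/w12.png",c["frame"][:,:,::-1])
s=bot.read_state();R=s["tcp_rot"];print(s["position"],s["force"],s["opening"]*87,np.degrees(np.arctan2(R[0,1],R[1,1])))
crop(c,210,0,450,240,2.5,"w12c")
```

```text
[ 0.63717839 -0.09238905  0.20891609] [-0.06832817 -0.11624631 -1.0998818 ] 27.08633119835741 -1.5063531629143425
```

View pics/w12c.png

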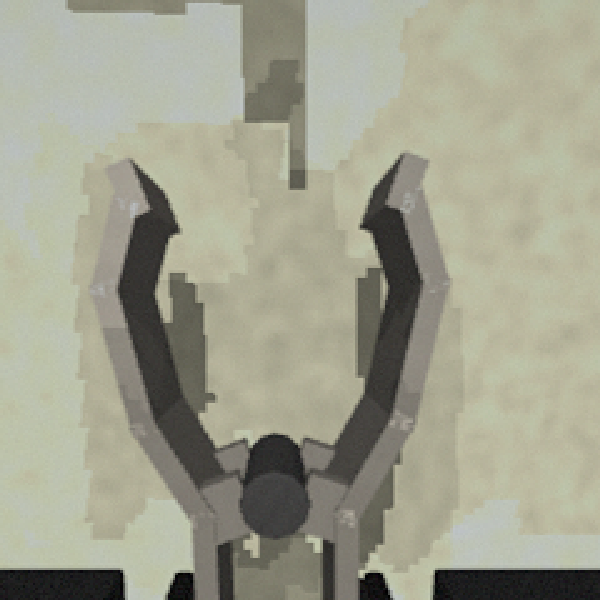

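Run:
```python
from h import *
c=load("w12"); f=lambda x,y,z=.062:onz(c,210+x/2.5,y/2.5,z)
W=cloud(c); print(W[200,320],W[int(165/2.5),210+int(122/2.5)])
a,b,h=f(130,160),f(405,153),f(274,505)
m=(a+b)/2;d=m-h;print("gape",np.linalg.norm(a-b),"len",np.linalg.norm(d),"heading",np.degrees(np.arctan2(d[0],d[1])))
s=bot.read_state();R=s["tcp_rot"];p=s["position"];print("hinge",h,R.T@(h-p))
n=np.array([.9986,.0523]);t=np.array([-.0523,.9986]);print("n",h[:2]@n,m[:2]@n,"s",h[:2]@t)
```

```text
[ 0.6367095  -0.05544488  0.06258174] [ 0.61233336 -0.00466214  0.06249024]
gape 0.040996392715191655 len 0.05367888049348648 heading -2.506944709312621
hinge [ 0.63656826 -0.05645288  0.062     ] [0.14689348 0.03603241 0.00029739]
n 0.6327245760217617 0.6331846417123567 s -0.08966636762397039
```

Emit:
{"method": "step_arm", "body": {
  "motion": [
    [[0, 0, 0, -0.5, 10, 0, 10], [0, 0, 0, -1, 20, 0, 10], [0, 0, 0, -1.5, 30, 0, 10], [0, 0, 0, -2, 38, 0, 10], [0, 0, 0, -2, 40, 0, 10], [0, 0, 0, -2, 40, 0, 10], [0, 0, 0, -2, 40, 0, 10]]
  ]
}}

```text
time_s: 13.6
position: [0.6354, -0.0506, 0.2088]
tcp_rot: [[0.0, -0.029, 1.0], [-0.0, 1.0, 0.029], [-1.0, -0.0, 0.0]]
force: [0.5, -0.6, -0.7]
opening: 0.309
```

Run:
```python
from h import *
c=grab("wrist","w13"); 
s=bot.read_state();R=s["tcp_rot"];print(s["position"],s["force"],s["opening"]*87,np.degrees(np.arctan2(R[0,1],R[1,1])))
crop(c,210,0,450,240,2.5,"w13c")
c=grab("scene","s13"); crop(c,270,170,370,260,6,"s13")
```

```text
[ 0.63542812 -0.0508982   0.20881357] [-0.30167562 -0.10274179 -1.30192699] 26.97674400729369 -1.6187256706213928
```

View pics/w13c.png

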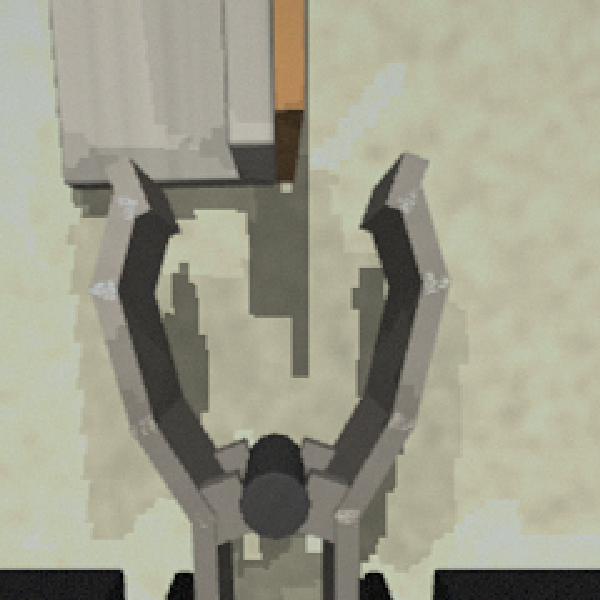

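View pics/s13.png

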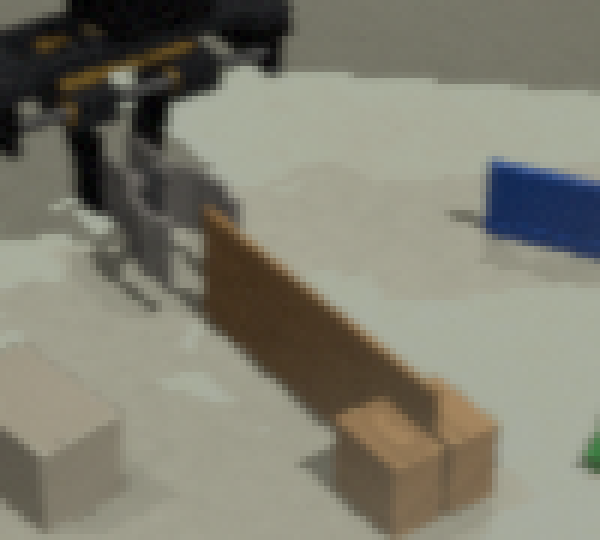

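Run:
```python
from h import *
c=load("w13"); f=lambda x,y,z:onz(c,210+x/2.5,y/2.5,z)[:2]
h=f(274,505,.062);a,b=f(130,160,.062),f(405,153,.062)
al=np.radians(3);n=np.array([np.cos(al),np.sin(al)]);t=np.array([-n[1],n[0]])
for nm,p in [("hinge",h),("tipL",a),("tipR",b),("leg in",f(230,143,.048)),("leg out",f(273,143,.048)),("card L",f(275,110,.07)),("card R",f(303,110,.07)),("leg in far",f(222,0,.048)),("card L far",f(272,0,.07)),("card bottom L",f(277,182,0)),("card bottom R",f(295,182,0))]: print(nm,p.round(4),(p@n).round(4),(p@t).round(4))
```

```text
hinge [ 0.6347 -0.0151] 0.633 -0.0483
tipL [0.6118 0.0374] 0.6129 0.0054
tipR [0.6527 0.0395] 0.6539 0.0053
leg in [0.6258 0.0426] 0.6272 0.0098
leg out [0.6329 0.0428] 0.6343 0.0097
card L [0.6333 0.0432] 0.6347 0.01
card R [0.6371 0.0433] 0.6385 0.0099
leg in far [0.6243 0.0635] 0.6268 0.0307
card L far [0.6325 0.0566] 0.6346 0.0234
card bottom L [0.6336 0.0433] 0.635 0.0101
card bottom R [0.6376 0.0434] 0.639 0.01
```

Emit:
{"method": "step_arm", "body": {
  "motion": [
    [[0, 0, 0, -0.3, 5, 0, 10], [0, 0, 0, -0.6, 10, 0, 10], [0, 0, 0, -0.9, 15, 0, 10], [0, 0, 0, -1.2, 20, 0, 10], [0, 0, 0, -1.4, 25, 0, 10], [0, 0, 0, -1.6, 30, 0, 10], [0, 0, 0, -1.6, 30, 0, 10], [0, 0, 0, -1.6, 30, 0, 10], [0, 0, 0, -1.6, 30, 0, 10], [0, 0, 0, -1.6, 30, 0, 10]]
  ]
}}

```text
time_s: 14.53
position: [0.6338, -0.0211, 0.2088]
tcp_rot: [[0.0, -0.028, 1.0], [-0.0, 1.0, 0.028], [-1.0, -0.0, 0.0]]
force: [-0.1, 0.3, -0.2]
opening: 0.31
```

Run:
```python
from h import *
c=grab("wrist","w14"); 
s=bot.read_state();R=s["tcp_rot"];print(s["position"],s["force"],s["opening"]*87,np.degrees(np.arctan2(R[0,1],R[1,1])))
crop(c,210,0,450,240,2.5,"w14c")
W=cloud(c);print(W[200,320])
c=grab("scene","s14"); crop(c,220,120,370,260,5,"s14")
c=grab("top","t14"); crop(c,210,100,510,280,2,"t14")
```

```text
[ 0.63375903 -0.02119168  0.20875116] [-0.02681559  0.22859456 -0.49558974] 26.63523765617103 -1.581866599915321
[0.63325324 0.01531013 0.0622088 ]
```

View pics/w14c.png

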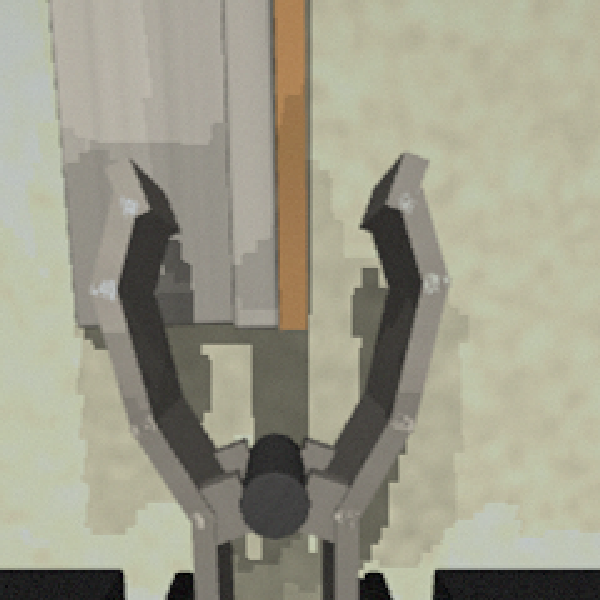

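View pics/s14.png

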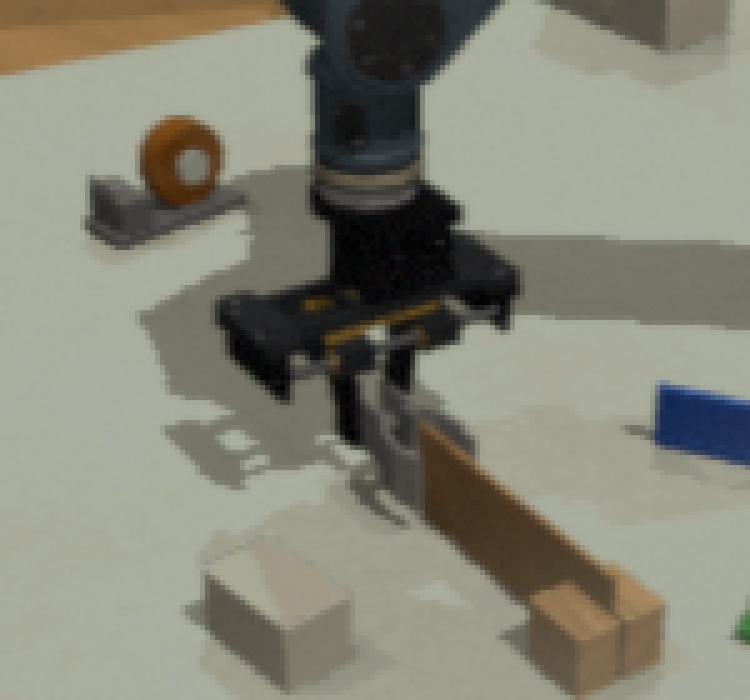

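Run:
```python
from h import *
c=load("w14"); f=lambda x,y,z:onz(c,210+x/2.5,y/2.5,z)[:2]
h=f(274,505,.062);m=(f(130,160,.062)+f(405,153,.062))/2;d=(m-h)/np.linalg.norm(m-h);q=np.array([-d[1],d[0]])
for nm,p in [("card",f(293,328,.07)),("leg out near",f(279,325,.048)),("leg in near",f(236,325,.048)),("leg out up",f(274,0,.048)),("cardface up",f(274,0,.07))]: print(nm,((p-h)@d).round(4),((p-h)@q).round(4))
print(np.degrees(np.arctan2(d[0],d[1])))
bot.hand_in(); print(bot.read_state()["time_s"])
```

```text
card 0.0289 -0.0033
leg out near 0.0287 -0.0014
leg in near 0.0288 0.0061
leg out up 0.0788 -0.0014
cardface up 0.0717 -0.0013
-2.53766387285792
the job is handed in; nothing more can be done
the job is handed in; nothing more can be done
```

The job was handed in at about 14.7 s of the 58 s, with the arm holding the clip squeezed open around the card's free edge. Every check I made was inside the stated limits. No verdict is reported, so I have only my own measurements.

- **Angle:** I gripped it by the leg and slid it parallel to the card. I then pushed it flush with both fingers low on the leg, until the force rose to about 7 N. The wrist view showed both leg ends within about 1.5 mm of the card face. The end is level with the free edge to within about 1 mm. The clip had not been touched at that point.
- **Clip:** I squeezed it by the handles to the stop; the opening reads about 27 mm against 28 mm nominal, and the jaws gape about 40 mm.
    - **Height:** the underside is about 22 mm above the table.
    - **Direction:** it is in line with the card to within about 1°.
    - **Position around the card:** the card edge and the angle end sit 29 mm ahead of the hinge. They are 3 mm and 1 mm off the clip's centre line. About 9 mm is free on each side.
    - **Contact:** the arm's force reading was under 1 N, so nothing is touching.
- **Bystanders:** I did not go near the tape, carton or tub. The last picture showed the tape and carton apparently in place, but I did not re-measure any of the three.

**Disagreements:**
- The top camera placed objects up to about 6 mm lower in x than the wrist camera. I relied on the wrist camera, and the contact from pushing the angle agreed with it to about 3 mm.
- The clip slid about 7 mm forward in the fingers as it was squeezed. I re-measured it afterwards and allowed for that.

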